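Stand the toppled slide box back up in its rack

ROBOT

A 6-joint arm with a two-finger parallel gripper is mounted at the origin on the work surface. World frame = base frame: x ahead of the robot, y to its left, z up, the work surface at z = 0. Lengths are in mm, angles in rad, forces in N, time in s.
With the tool pointing down it reaches from about 325 to 900 mm from the base axis. Payload 6.1 kg.
Tool frame: the origin (TCP) lies at the very end of the fingers, on their centre line; the grasp point (between the pads) lies 19 mm behind it (ctrl.grasp_offset is the distance from the TCP to the grasp point, in mm); x points along the fingers, z is the direction in which the jaws open and shut, and the axes are right-handed (so a half turn about x gives the same grasp; the last joint's range is limited). The gripper opens to 85 mm and grips with 20 to 120 N. Pads are 22 mm wide; open, the fingers measure 114 mm over their backs; the gripper's body (76 mm by 85 mm) begins 54 mm behind the grasp point. The pads swing forward as they close: fully open they stand 13 mm farther back than shut.
Start: joints at [1.029, 0.22, 1.526, -0, 1.395, -0.126], TCP at [252.449, 571.739, 231.3] pointing down, gripper open.
Joint ranges: [-2.98, 2.98], [-0.91, 2.08], [0.09, 2.57], [-1.24, 4.39], [0.2, 2.65], [-2.68, 2.68]. Speed limits (rad/s): [2.57, 2.57, 3.01, 3.14, 3.14, 3.14].

INTERFACE

Orientations are given as a unit quaternion [x, y, z, w].
In Python, from bench import ctrl gives the robot as it stands.
- The arm moves only by the tool apply_moves, never from a script. Its argument "rows" is a list of rows, each a list of 6 numbers: the shift along the tool's x, y, z scaled (see below), then the turn, a rotation vector about the tool's x, y, z scaled (see below). In form: [[tx, ty, tz, ax, ay, az], ...]. A call has 1 to 5 rows; each row is the pose to reach, as a shift and turn from the pose commanded when the call began, along the tool's axes at that moment; what a row does not reach only later rows make up. The controller multiplies each number of a shift by 120 mm and each number of a turn by 60 degrees. A row lasts 1/8 s, in which the tool goes at most 62.5 mm and 10.7 degrees, less where a joint would pass 70% of its speed; a pose out of reach is approached as far as the arm can. A call with a number of a shift or a turn outside -1 to 1 is refused whole. A call with a gripper value outside its range is refused whole. "grip" is the opening in per cent of the stroke, from 0 (shut) to 100 (fully open), set as the call begins (left out, the last holds). The fingers move at their own pace and stop on an object; "grip_force" is the grip in N (left out, the last holds). Time passes only in rows, so rows that repeat a pose let the fingers close. It gives the time, the measured TCP pose, the force and the opening at its end, in the units of the state.
- ctrl.get_state(): the state, without advancing time (a new reading comes with each control period).
- ctrl.capture(name): name is "side" or "top"; returns (picture, depth): 384x512x3 uint8, blue, green, red; 384x512 float32, mm along the optical axis (not along the pixel's ray), 0 where there is no reading.
- ctrl.camera_info(name): a dict with "vertical_fov" (degrees; the focal length in pixels is half the picture's height over the tangent of half this angle, whatever the lens; pixels are square), "cx", "cy" (the principal point, pixels), "T" (4x4, takes a point from camera to world coordinates). Camera axes: x right, y up, looking along -z (the intrinsics and any distortion apply to the point x, -y, -z); pixel columns grow to the right and rows downward; lengths in mm; the calibration is good to about 2 mm. A picture is of the moment at which its call begins. camera_info takes no time and is no camera call.
- ctrl.close_job(): hands the job in, once; it reports no verdict.
Trained networks look in the newest picture that a camera, given by its name, has taken for a name from the list of things; names that differ only in an ending like _2 or _b are one class to them, and where a whole thing is asked for, a point or a joint stands for the part that bears it (a point fixed in the world has none). Each returns a list of dicts, best first, with "p" (0 to 1); they miss things now and then, are a little off and sometimes report something else, mostly with a low value. They report only what shows in the picture. A call takes as long as a camera call. They do not tell look-alikes from the thing itself.
- ctrl.trace(camera, name): "mask" (384x512 bool, what is visible of it) and "pixel" ([row, column] in pixels, amid what is visible of it).
- ctrl.tip_of(camera, name): "pixel" ([row, column] in pixels: a listed point, or the origin of a listed thing).
The state is a dict: "t": time; "joint_pos": joint angles; "joint_velocities": joint speeds; "effort": joint torques, N m; "ee_pos": TCP position; "eef_rot": TCP orientation; "contact_force": force on the tool from outside, world axes, zero at the start; "torque": the same for the moment, N m; "gripper_width": finger opening in mm.
Only numpy, scipy, OpenCV 4.12 (cv2) and the standard library are available. Lean on these libraries where they do the work, as an engineer would, in place of code of your own. Each camera call takes 0.05 s, during which the arm holds its last target.

TASK

One of the white slide boxes in the grey rack on the microscope bench has toppled sideways onto the rack's low end, and it sticks out at the front. With the fingertips only, push it back up so that it stands upright beside the others, and push it in against the back wall so that its front is flush with the row. Do not pick up or lift anything, and leave the standing boxes and everything else on the bench where they are.

Things in the scene. Friction and masses are not known exactly. Their poses are not given: they have to be found in the camera images.
- rack: grey sheet-steel rack fixed to the bench, 210 mm long (its y), 149 mm deep (its x), open at front and top. Origin: centre of its underside, on the bench; x from the open front to the back, y along the row towards the end where the box toppled, z up. Floor 4 mm thick, front edge at x = -74 mm; the standing boxes' fronts are at x = -70 mm. Yaw within 0.45 rad of the world's axes.
- rack_low_end (a point): middle of the top of the rack's low end under the toppled box, at x = -2, y = +103.5, z = 44 mm in the rack's frame. This end and the one opposite are upright plates 4 mm thick, tops 44 mm above the bench; inner faces at rack y = +101.5 and -100.5 mm.
- rack_back_wall (a point): middle of the top of the rack's back wall, at x = +72.5, y = 0, z = 59 mm in the rack's frame; wall 4 mm thick, its inner face at rack x = +70.5 mm, the stop for the boxes
- toppled_box: toppled white slide box, rigid, loose: 140 mm deep (x), 34 thick (y), 88 tall (z), 0.2-0.4 kg. Origin: centre of the 140 x 34 mm underside. Starts with its top leaning 0.56 rad to the rack's +y, on its +y bottom edge (rack y = +76.5 mm) and the low end, sticking out 15-40 mm at the front. Put right: axes as the rack's, origin about x 0, y +55 to +60, z 4 mm in its frame, 0-5 mm from row_box4.
- toppled_box_top (a point): middle of the top edge of the toppled box's +y face (the face turned downwards while it leans): 88 mm up its z and 17 mm along its y from its origin; at the start about 79 mm above the bench and 18 mm outside the rack's low end. Pushed towards the row here, the box tips up about its bottom edge; past its balance (0.37 rad from upright) it drops onto its foot by itself
- toppled_box_front (a point): middle of the toppled box's front end (the 34 x 88 mm end with the label holder, towards the robot): 70 mm along its -x and 44 mm up its z from its origin
- row_box1: white slide box of the same size standing upright in the rack, number 1 of 4 counted from the far (-y) end, its back against the back wall; loose. Origin: centre of its underside, at x = 0, y = -83.0 mm, z = 4 mm in the rack's frame. Stays as it is.
- row_box2: white slide box of the same size standing upright in the rack, number 2 of 4 counted from the far (-y) end, its back against the back wall; loose. Origin: centre of its underside, at x = 0, y = -48.5 mm, z = 4 mm in the rack's frame. Stays as it is.
- row_box3: white slide box of the same size standing upright in the rack, number 3 of 4 counted from the far (-y) end, its back against the back wall; loose. Origin: centre of its underside, at x = 0, y = -14.0 mm, z = 4 mm in the rack's frame. Stays as it is.
- row_box4: white slide box of the same size standing upright in the rack, number 4 of 4 counted from the far (-y) end, its back against the back wall; loose. Origin: centre of its underside, at x = 0, y = +20.5 mm, z = 4 mm in the rack's frame. Stays as it is.
- oil_bottle: amber dropper bottle of immersion oil, 30 mm diameter, 82 mm tall, standing on the bench 90 to 130 mm outside the rack's low end next to the toppled box; loose, origin at the centre of its underside. To be left alone.
- objective_case: round clear screw case with a microscope objective, 44 mm diameter, 62 mm tall, on the bench beyond that same end of the rack, further back; loose, origin at the centre of its underside. To be left alone.
- petri_dish: flat round clear dish, 91 mm diameter, 15 mm tall, on the bench in front of the standing boxes; loose, origin at the centre of its underside. To be left alone.
- coverslip_box: small clear box of cover slips, 31 x 31 x 16.5 mm, on the bench in front of the rack, left of the toppled box; loose, origin at the centre of its underside. To be left alone.
- staining_jar: square lidded glass jar, 54 x 54 mm, 105 mm tall, on the bench off to one side; loose, origin at the centre of its underside. To be left alone.
- tally_counter: round metal hand counter, 48 mm diameter, 40 mm tall, on the bench off to one side; loose, origin at the centre of its underside. To be left alone.
- specimen_jar: round white-capped jar, 54 mm diameter, 70 mm tall, on the bench off to one side; loose, origin at the centre of its underside. To be left alone.
Not all that is in view belongs to the job. What is shaped like the toppled_box but purple is not meant.

How it is judged:
By the outcome, as a careful person would: the job done as asked, in the order asked, and still so for the second after the job is handed in, with the robot touching nothing.
It also fails if it takes over 43 s, if anything falls off the work surface, if the arm or the gripper's body presses on something with over 40 N, if the wrist force passes 120 N, or if a joint passes its speed limit or range.

## Working session

There is one attempt and no reset: what is moved stays moved. The work goes in short steps, Python scripts to look and compute and a tool call to move; the robot and the scene stay as the last step left them, time stands still between calls to the robot, and variables do not carry over. Pictures are saved under pics/ and viewed, and the job is handed in when it is done.

Besides the shell and the picture viewer there is one more tool, called after "Request:" as name(argument=value, ...), one argument or row to a line, values as JSON. apply_moves: Moves the arm, as the interface text tells. Shifts and turns lie within -1 to 1; 1 stands for 120 mm of shift or 60 degrees of turn. Its arguments: {"type":"object","properties":{"rows":{"type":"array","items":{"type":"array","items":{"type":"number"}}},"grip":{"type":"number"},"grip_force":{"type":"number"}},"required":["rows"]}

```bash
ls; mkdir -p pics
cat > h.py <<'E'
import numpy as np, cv2
from bench import ctrl
from scipy.spatial.transform import Rotation as R
E
python3 - <<'E'
from h import *
s=ctrl.get_state(); print(s)
for n in ("side","top"):
    i=ctrl.camera_info(n); print(n,i)
    p,d=ctrl.capture(n); cv2.imwrite(f"pics/{n}0.png",p); np.save(f"pics/{n}0.npy",d); print((d>0).mean(), d[d>0].min(), d.max())
E
```

```text
pics
{'t': 0.0, 'joint_pos': array([ 1.02890432e+00,  2.21238300e-01,  1.52764430e+00,  1.47367240e-05,
        1.39469913e+00, -1.26102137e-01]), 'joint_velocities': array([ 0.00136561,  0.00014075,  0.00176746,  0.00024714,  0.00075732,
       -0.00058095]), 'effort': array([ 7.21062497e-04, -4.96898282e+01, -3.89403462e+01, -1.35325990e-04,
        1.08720741e-02, -4.05855974e-05]), 'ee_pos': array([252.12306757, 571.21252077, 230.17414132]), 'eef_rot': array([-0.38633467,  0.59306935,  0.38573035,  0.59179926]), 'contact_force': array([-0.41149464, -1.43759153, -0.17952204]), 'torque': array([0.04834838, 0.0085658 , 0.03558675]), 'gripper_width': 85.62895033868529}
side {'vertical_fov': 56.64459398676483, 'cx': 249.70000231198662, 'cy': 193.12077832958062, 'T': array([[ 6.93956999e-01,  5.01301441e-01, -5.16837062e-01,
        -3.17961377e+01],
       [-7.19917333e-01,  4.95001223e-01, -4.86510865e-01,
        -5.05674176e+02],
       [ 1.19463802e-02,  7.09697579e-01,  7.04405160e-01,
         7.92251399e+02],
       [ 0.00000000e+00,  0.00000000e+00,  0.00000000e+00,
         1.00000000e+00]])}
0.9962056477864584 508.29565 3265.3352
top {'vertical_fov': 54.20752379591998, 'cx': 260.756250821926, 'cy': 192.4454301619873, 'T': array([[-1.82192782e-02,  9.98587175e-01, -4.99170538e-02,
         4.36447297e+02],
       [-9.99571552e-01, -1.70479093e-02,  2.37924421e-02,
         3.16911742e+01],
       [ 2.29078461e-02,  5.03291480e-02,  9.98469933e-01,
         1.33559567e+03],
       [ 0.00000000e+00,  0.00000000e+00,  0.00000000e+00,
         1.00000000e+00]])}
0.9958445231119791 635.2682 2192.179
```

View pics/side0.png

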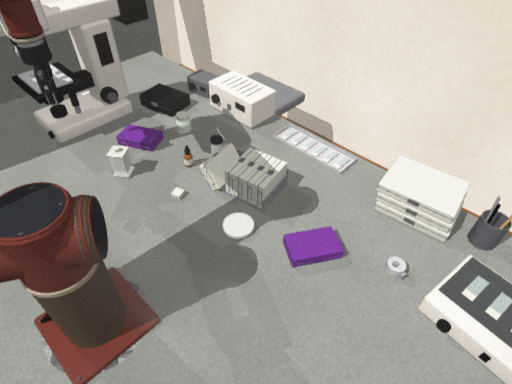

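View pics/top0.png

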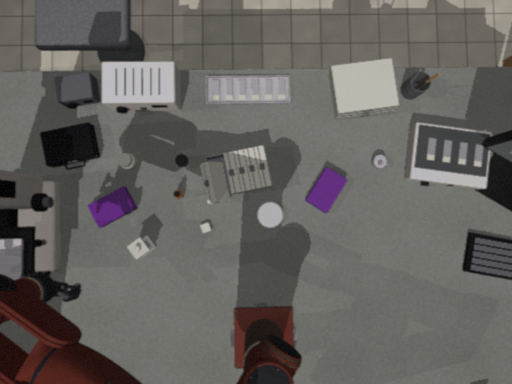

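```bash
cat >> h.py <<'E'
def K(n):
    i=ctrl.camera_info(n); f=192/np.tan(np.radians(i["vertical_fov"]/2)); return f,i["cx"],i["cy"],i["T"]
def cloud(n,d):
    f,cx,cy,T=K(n); v,u=np.mgrid[0:384,0:512]
    P=np.stack([(u-cx)/f*d,-(v-cy)/f*d,-d],-1)
    return P@T[:3,:3].T+T[:3,3]
def ray(n,px):
    f,cx,cy,T=K(n); r=np.array([(px[1]-cx)/f,-(px[0]-cy)/f,-1.])
    return T[:3,3],T[:3,:3]@r
def proj(n,P):
    f,cx,cy,T=K(n); q=(np.atleast_2d(P)-T[:3,3])@T[:3,:3]
    return np.c_[cx+f*q[:,0]/-q[:,2], cy+f*q[:,1]/q[:,2]]  # col,row
def tri(pa,pb,a="side",b="top"):
    o1,r1=ray(a,pa);o2,r2=ray(b,pb)
    A=np.c_[r1,-r2]; s=np.linalg.lstsq(A,o2-o1,rcond=None)[0]
    p,q=o1+r1*s[0],o2+r2*s[1]; return (p+q)/2,np.linalg.norm(p-q)
E
python3 - <<'E'
from h import *
for nm in ["rack_low_end","rack_back_wall","rack","toppled_box","toppled_box_top","toppled_box_front","row_box1","row_box4","oil_bottle","objective_case","petri_dish","coverslip_box","staining_jar","specimen_jar"]:
    r={}
    for c in ("side","top"):
        t=ctrl.tip_of(c,nm); r[c]=[(np.round(x["pixel"],1).tolist(),round(x["p"],2)) for x in t[:3]]
    print(nm,r)
    if r["side"] and r["top"]:
        p,e=tri(r["side"][0][0],r["top"][0][0]); print("   ",p.round(1),round(e,1))
print(ctrl.get_state()["t"])
for c in ("side","top"):
    d=np.load(f"pics/{c}0.npy"); P=cloud(c,d); im=cv2.imread(f"pics/{c}0.png")
    np.save(f"pics/{c}P.npy",P)
    sl=(slice(120,220),slice(140,300)) if c=="side" else (slice(130,240),slice(160,300))
    cv2.imwrite(f"pics/{c}0z.png",cv2.resize(im[sl],None,fx=5,fy=5,interpolation=cv2.INTER_CUBIC))
    print(c, np.median(P[200:215,60:100],(0,1)) if c=="side" else np.median(P[220:260,180:250],(0,1)))
E
```

```text
rack_low_end {'side': [], 'top': []}
rack_back_wall {'side': [], 'top': [([152.1, 235.1], 0.56)]}
rack {'side': [], 'top': [([173.2, 238.9], 0.74)]}
toppled_box {'side': [([141.0, 133.4], 0.92), ([176.8, 229.8], 0.73), ([229.5, 304.7], 0.57)], 'top': [([185.2, 312.4], 0.84), ([218.7, 117.7], 0.62), ([181.2, 223.2], 0.58)]}
    [346.8 -58.6 429.6] 319.4
toppled_box_top {'side': [([263.4, 317.4], 0.89), ([135.5, 146.7], 0.69), ([155.5, 210.8], 0.64)], 'top': [([195.1, 334.4], 0.94), ([186.7, 205.9], 0.71), ([183.0, 223.9], 0.28)]}
    [ 489.9 -265.9   -7.6] 1.3
toppled_box_front {'side': [([134.1, 121.8], 0.84), ([175.4, 206.7], 0.75), ([242.1, 336.5], 0.66)], 'top': [([176.1, 333.3], 0.89), ([211.5, 269.4], 0.71), ([216.5, 94.7], 0.67)]}
    [338.  -94.8 487.7] 366.0
row_box1 {'side': [([181.9, 239.4], 0.78), ([184.7, 250.6], 0.74), ([188.2, 262.1], 0.63)], 'top': [([171.0, 259.3], 0.96), ([170.8, 251.7], 0.96), ([176.8, 232.1], 0.74)]}
    [543.7  28.6  67.9] 74.5
row_box4 {'side': [([181.9, 239.4], 0.78), ([184.7, 250.6], 0.74), ([188.2, 262.1], 0.63)], 'top': [([171.0, 259.3], 0.96
[... 356 characters left out ...]
sh {'side': [([227.7, 237.3], 0.85)], 'top': [([212.1, 268.4], 0.71), ([162.4, 129.9], 0.71), ([147.8, 233.4], 0.19)]}
    [431.2 -25.2 -11.9] 4.0
coverslip_box {'side': [([193.3, 177.1], 0.66)], 'top': [([227.5, 204.6], 0.47), ([244.7, 143.1], 0.41)]}
    [384.  199.    6.2] 3.2
staining_jar {'side': [([171.9, 123.4], 0.94), ([193.3, 271.4], 0.53)], 'top': [([244.6, 145.0], 0.91), ([182.4, 225.9], 0.45), ([222.8, 205.9], 0.18)]}
    [3.261e+02 4.106e+02 2.000e-01] 1.2
specimen_jar {'side': [([128.9, 181.9], 0.71)], 'top': [([163.9, 132.0], 0.56), ([151.7, 237.6], 0.5)]}
    [609.2 452.4  13.2] 4.0
1.5
side [ 63.33988983 -37.53057655 369.02079195]
top [339.84563065 165.31485822   1.19226844]
```

View pics/side0z.png

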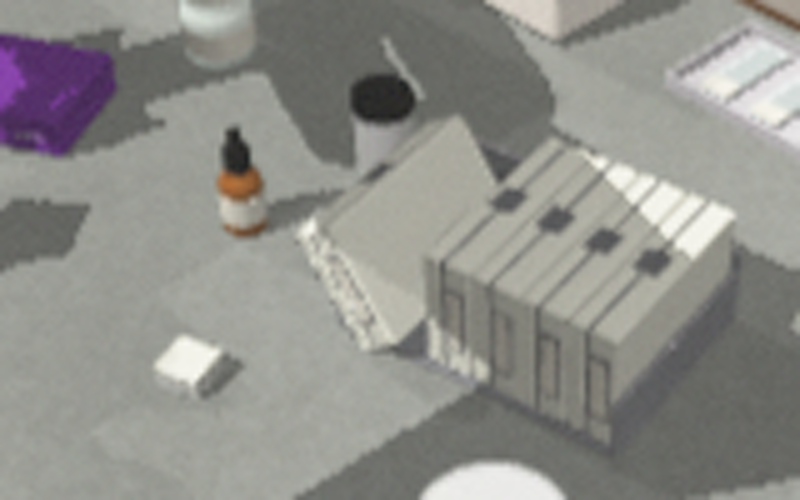

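View pics/top0z.png

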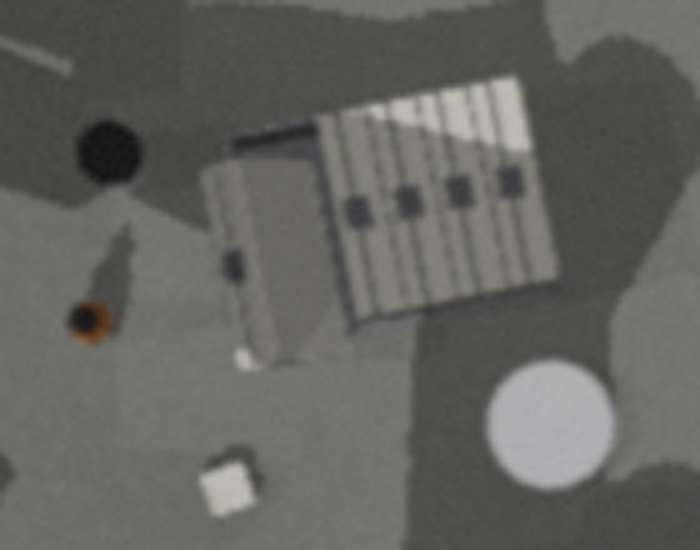

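Run:
```python
from h import *
for c in ("top","side"):
    P=np.load(f"pics/{c}P.npy"); 
    m=(P[...,0]>420)&(P[...,0]<680)&(P[...,1]>-60)&(P[...,1]<260)
    t=m&(P[...,2]>84)&(P[...,2]<100)
    n,l,st,ce=cv2.connectedComponentsWithStats(t.astype(np.uint8),connectivity=4)
    k=1+np.argmax(st[1:,4]); q=P[l==k]
    print(c,len(q),q.mean(0).round(1),cv2.minAreaRect(q[:,:2].astype(np.float32)))
    print([ (st[j,4],P[l==j].mean(0).round(1)) for j in range(1,n) if st[j,4]>5])
    # other objs
    for nm,cx,cy,r in (("bottle",0,0,0),):
        w=(P[...,0]>420)&(P[...,0]<680)&(P[...,1]>190)&(P[...,1]<330)&(P[...,2]>18)
        n2,l2,s2,_=cv2.connectedComponentsWithStats(w.astype(np.uint8))
        for j in range(1,n2):
            if s2[j,4]>8:
                g=P[l2==j]; print("  obj",s2[j],g.min(0).round(),g.max(0).round(),g.mean(0).round())
    print("table",np.median(P[(P[...,2]<15)&m][:,2]))
```

```text
top 1702 [577.   47.3  92.6] ((577.4876098632812, 47.114776611328125), (139.9654083251953, 137.29605102539062), 10.581374168395996)
[(np.int32(1702), array([577. ,  47.3,  92.6])), (np.int32(368), array([534.8, 172.7,  90.8]))]
  obj [175 154  15  14 151] [594. 250.  20.] [636. 291.  71.] [613. 269.  59.]
  obj [200 163   5  26  67] [518. 190.  74.] [601. 204.  91.] [569. 195.  84.]
  obj [173 190  10   9  69] [487. 273.  23.] [515. 299.  88.] [500. 284.  53.]
table 1.372109489155946
side 1438 [573.   40.4  90.6] ((577.9591064453125, 45.269195556640625), (142.30686950683594, 140.54769897460938), 9.761651992797852)
[(np.int32(226), array([532. , 165. ,  89.8])), (np.int32(1438), array([573. ,  40.4,  90.6]))]
  obj [210 135  18  19 192] [543. 190.  19.] [636. 288.  84.] [607. 256.  52.]
  obj [183 146  10  18 120] [486. 270.  19.] [512. 298.  81.] [498. 280.  45.]
table -0.5242723902172202
```

```bash
cat >> h.py <<'E'
YAW=np.radians(10.4); RO=np.array([571.9,77.3,0.]); RR=R.from_euler('z',YAW).as_matrix()
def w2r(p): return (np.asarray(p)-RO)@RR
def r2w(p): return RO+RR@np.asarray(p,float)
E
python3 - <<'E'
from h import *
for c in ("top","side"):
    Q=w2r(np.load(f"pics/{c}P.npy"))-[0,0,1.0 if c=="top" else -.5]
    m=(Q[...,0]>-140)&(Q[...,0]<69)&(Q[...,1]>40)&(Q[...,1]<140)&(Q[...,2]>15)
    q=Q[m]; print(c,len(q),np.percentile(q,[0,2,50,98,100],axis=0).round(1).tolist())
    # -y face plane: points facing up/left
    s=q[(q[:,1]<95)&(q[:,1]>50)&(q[:,0]>-60)&(q[:,0]<10)&(q[:,2]>40)]
    A=np.c_[s[:,:2],np.ones(len(s))]; k=np.linalg.lstsq(A,s[:,2],rcond=None)[0]; print("plane",k, np.arctan(1/k[1]) if 0 else np.arctan(k[1]))
    r=Q[(Q[...,2]>84)&(Q[...,2]<100)&(Q[...,1]<40)&(Q[...,1]>-105)&(abs(Q[...,0])<80)]; print("row",np.percentile(r,[0,1,50,99,100],axis=0).round(1).tolist())
    for y0,y1 in((50,70),(70,90),(90,105),(105,118),(118,130)):
        b=q[(q[:,1]>y0)&(q[:,1]<y1)]; 
        if len(b): print(y0,np.percentile(b[:,0],[1,99]).round(1),np.median(b[:,2]).round(1))
s=ctrl.get_state(); M=R.from_quat(s["eef_rot"]).as_matrix(); print(M.round(3)); print("tool z in rack",(RR.T@M).round(3))
E
```

```text
top 942 [[-88.9, 49.5, 18.4], [-86.3, 50.8, 26.4], [-18.7, 84.8, 78.1], [48.7, 120.4, 96.5], [67.5, 122.5, 99.9]]
plane [-1.47916700e-02  1.55658466e+00 -5.18664876e+01] 0.9997596346799184
row [[-70.1, -99.4, 84.4], [-68.5, -97.8, 85.8], [-0.6, -30.4, 91.6], [67.9, 36.4, 97.4], [70.2, 37.8, 99.1]]
50 [-87.5  48.8] 41.5
70 [-88.3  48.7] 73.6
90 [-87.8  64.1] 93.1
105 [-86.1  49.3] 86.1
118 [-84.7  46.3] 80.8
side 945 [[-90.5, 47.5, 15.2], [-88.5, 50.6, 23.7], [-46.1, 79.8, 70.1], [46.5, 115.1, 94.8], [68.8, 120.6, 97.0]]
plane [ 1.82585757e-03  1.54412363e+00 -4.82935673e+01] 0.9960984771176122
row [[-70.9, -103.3, 84.0], [-69.7, -101.6, 84.7], [-7.8, -37.5, 91.3], [68.0, 33.4, 94.4], [71.6, 37.5, 95.5]]
50 [-88.3  48. ] 48.1
70 [-89.   50.2] 72.9
90 [-89.1  47.7] 91.5
105 [-88.8  46. ] 83.0
118 [-71.5  42.3] 78.8
[[ 0.    -0.915  0.404]
 [ 0.     0.404  0.915]
 [-1.    -0.     0.   ]]
tool z in rack [[ 0.    -0.827  0.562]
 [ 0.     0.562  0.827]
 [-1.    -0.     0.   ]]
```

```bash
cat >> h.py <<'E'
# desired tool rot: x down, z along rack +x  -> y = z cross x
def toolR(ang=0.):
    z=RR@R.from_euler('z',ang).as_matrix()@np.array([1.,0,0]); x=np.array([0,0,-1.]); return np.c_[x,np.cross(z,x),z]
def mv(rackp,ang=0.,cur=None):
    s=ctrl.get_state(); M=R.from_quat(s["eef_rot"]).as_matrix(); p=s["ee_pos"]
    d=M.T@(r2w(rackp)-p); rv=R.from_matrix(M.T@toolR(ang)).as_rotvec()
    print("t",round(s["t"],2),"tcp rack",w2r(p).round(1),"F",(RR.T@s["contact_force"]).round(1),"w",round(s["gripper_width"],1))
    print("shift",(d/120).round(3),"turn",(np.degrees(rv)/60).round(3))
E
python3 -c "
from h import *
mv([-20,150,200])"
```

```text
t 1.5 tcp rack [-224.9  544.   231.3] F [ 0.7  0.3 -0.8] w 85.6
shift [ 0.261 -3.259 -1.754] turn [ 0.93  0.   -0.  ]
```

Request:
apply_moves(
  rows=[
    [0,-0.33,-0.18,0.15,0,0],
    [0,-0.66,-0.36,0.31,0,0],
    [0,-1,-0.54,0.46,0,0],
    [0,-1,-0.54,0.46,0,0],
  ],
  grip=60,
)

```text
t: 2.0
ee_pos: [337.9, 462.0, 231.5]
eef_rot: [-0.232, 0.668, 0.232, 0.668]
contact_force: [-0.8, 1.0, 0.3]
gripper_width: 51.4
```

```bash
python3 -c "
from h import *
mv([-20,150,200])"
```

```text
t 2.0 tcp rack [-160.7  420.6  231.5] F [-0.6  1.1  0.3] w 51.4
shift [ 0.264 -2.542 -0.02 ] turn [0.465 0.    0.001]
```

Request:
apply_moves(
  rows=[
    [0,-0.33,0,0.15,0,0],
    [0,-0.66,0,0.31,0,0],
    [0,-1,0,0.46,0,0],
    [0,-1,0,0.46,0,0],
  ],
)

```text
t: 2.5
ee_pos: [412.0, 369.2, 231.4]
eef_rot: [-0.067, 0.704, 0.067, 0.704]
contact_force: [-0.0, 0.0, -0.7]
gripper_width: 51.2
```

```bash
python3 -c "
from h import *
mv([-20,150,200])"
```

```text
t 2.5 tcp rack [-104.6  316.   231.4] F [-0.   0.  -0.7] w 51.2
shift [ 0.262 -1.389  0.694] turn [0.008 0.    0.   ]
```

Request:
apply_moves(
  rows=[
    [0,-0.35,0.17,0,0,0],
    [0,-0.7,0.35,0,0,0],
    [0,-1,0.52,0,0,0],
    [0,-1,0.69,0,0,0],
    [0.1,-1,0.69,0.008,0,0],
  ],
)

```text
t: 3.12
ee_pos: [516.2, 269.4, 219.9]
eef_rot: [-0.065, 0.703, 0.066, 0.705]
contact_force: [-0.9, -0.0, 0.4]
gripper_width: 51.1
```

```bash
python3 -c "
from h import *
mv([-20,150,110])"
```

```text
t 3.12 tcp rack [-20.2 199.  219.9] F [-0.9  0.1  0.4] w 51.1
shift [ 0.916 -0.409 -0.002] turn [ 0.003  0.002 -0.001]
```

Request:
apply_moves(
  rows=[
    [0,-0.3,0,0,0,0],
    [0.2,-0.41,0,0,0,0],
    [0.55,-0.41,0,0,0,0],
    [0.91,-0.41,0,0,0,0],
    [0.91,-0.41,0,0,0,0],
  ],
)

```text
t: 3.75
ee_pos: [519.2, 220.0, 105.5]
eef_rot: [-0.066, 0.707, 0.065, 0.701]
contact_force: [-0.0, 0.9, 0.5]
gripper_width: 51.2
```

```bash
python3 -c "
from h import *
for n in ('side','top'):
    p,d=ctrl.capture(n); sl=(slice(110,220),slice(140,300)) if n=='side' else (slice(130,240),slice(150,300))
    z=cv2.resize(p[sl],None,fx=5,fy=5,interpolation=cv2.INTER_CUBIC); cv2.imwrite(f'pics/{n}1z.png',z)
mv([-20,150,55])"
```

```text
t 3.85 tcp rack [-21.9 149.9 110.5] F [ 0.4 -0.2  0.1] w 51.3
shift [0.462 0.001 0.016] turn [ 0.003 -0.001 -0.   ]
```

View pics/side1z.png

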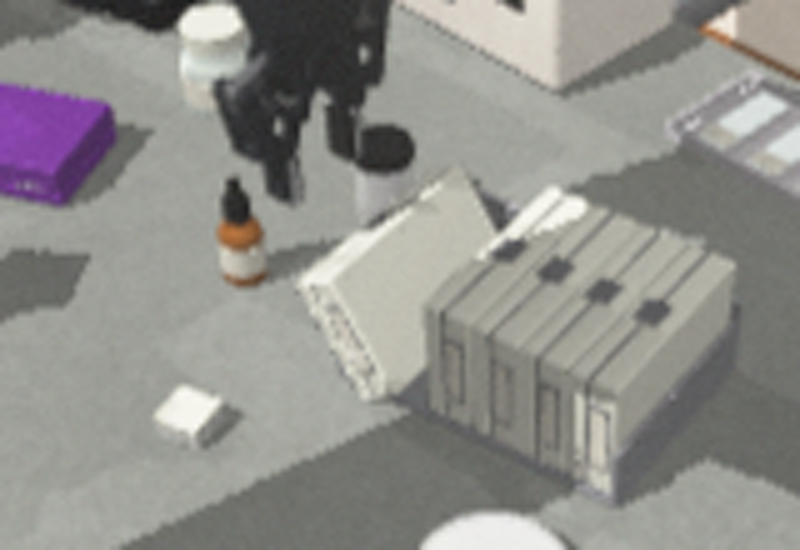

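View pics/top1z.png

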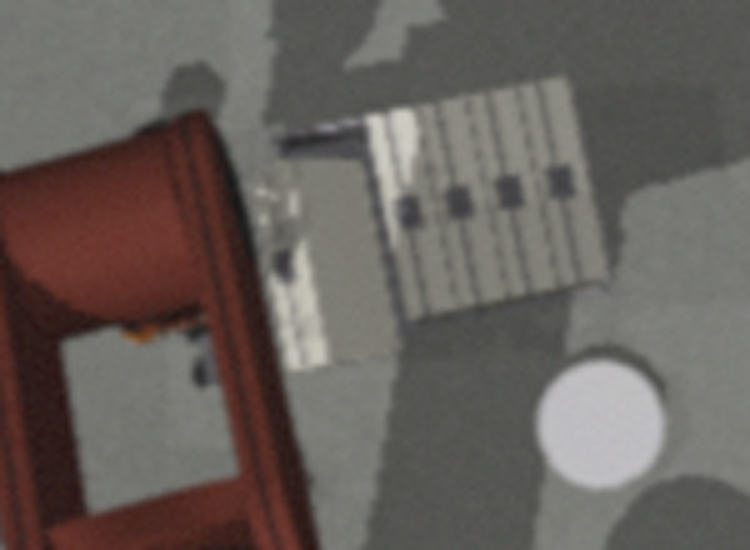

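Request:
apply_moves(
  rows=[
    [0.2,0,0.01,0,0,0],
    [0.35,0,0.02,0,0,0],
    [0.46,0,0.02,0,0,0],
    [0.46,0,0.02,0,0,0],
  ],
)

```text
t: 4.35
ee_pos: [525.6, 220.1, 54.1]
eef_rot: [-0.065, 0.705, 0.065, 0.703]
contact_force: [-0.6, -0.0, 0.3]
gripper_width: 51.2
```

```bash
python3 -c "
from h import *
p,d=ctrl.capture('side'); cv2.imwrite('pics/side2z.png',cv2.resize(p[110:220,140:300],None,fx=5,fy=5,interpolation=cv2.INTER_CUBIC))
mv([-20,123+11,55])"
```

```text
t 4.4 tcp rack [-19.2 148.8  54.8] F [-0.1 -0.1  0. ] w 51.2
shift [-0.001 -0.123 -0.007] turn [ 0.002 -0.001  0.   ]
```

View pics/side2z.png

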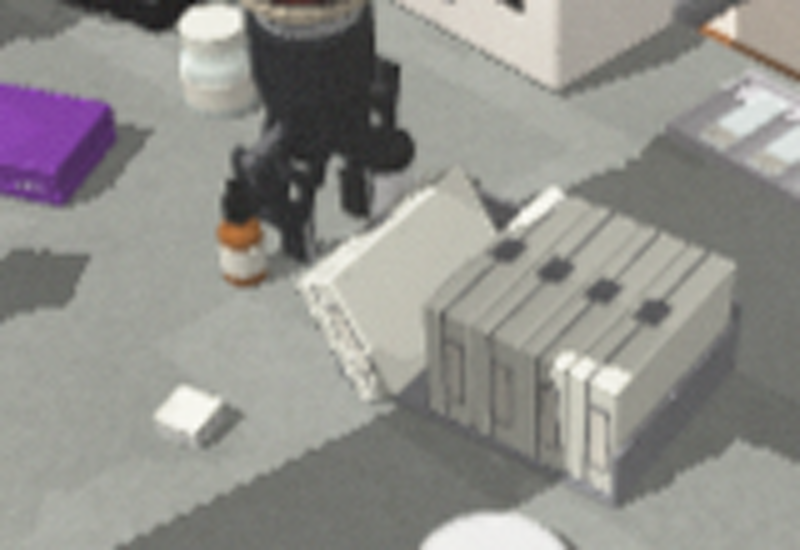

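Request:
apply_moves(
  rows=[
    [0,-0.06,0,0,0,0],
    [0,-0.1,0,0,0,0],
    [0,-0.13,0,0,0,0],
    [0,-0.16,0,0,0,0],
    [0,-0.19,0,0,0,0],
  ],
)

```text
t: 5.03
ee_pos: [530.6, 197.6, 55.0]
eef_rot: [-0.065, 0.704, 0.065, 0.704]
contact_force: [-0.6, 0.3, 0.1]
gripper_width: 51.5
```

```bash
python3 -c "
from h import *
p,d=ctrl.capture('side'); cv2.imwrite('pics/side3z.png',cv2.resize(p[110:220,140:300],None,fx=5,fy=5,interpolation=cv2.INTER_CUBIC))
mv([-20,88,55])"
```

```text
t 5.08 tcp rack [-19.  125.3  54.9] F [-0.  -0.1 -0.1] w 51.0
shift [-0.    -0.311 -0.009] turn [0.001 0.    0.   ]
```

View pics/side3z.png

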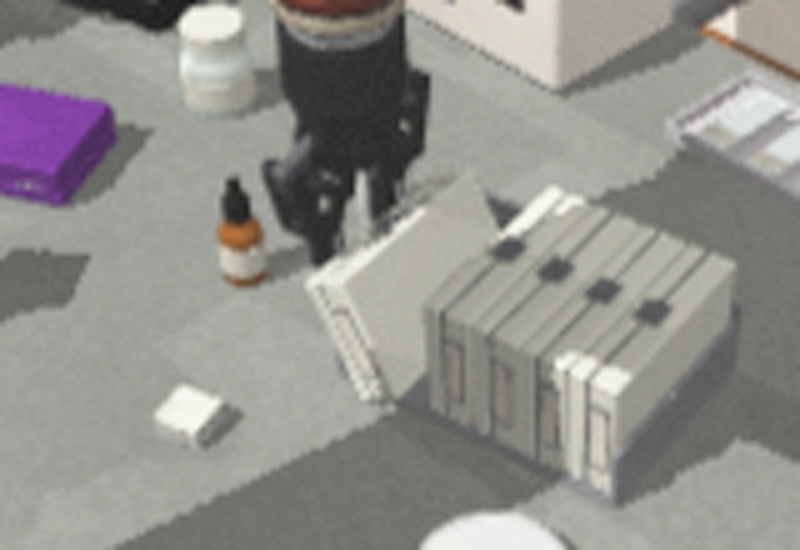

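Request:
apply_moves(
  rows=[
    [0,-0.03,0,0,0,0],
    [0,-0.06,0,0,0,0],
    [0,-0.09,0,0,0,0],
    [0,-0.11,0,0,0,0],
    [0,-0.13,0,0,0,0],
  ],
)

```text
t: 5.7
ee_pos: [533.3, 182.2, 54.9]
eef_rot: [-0.065, 0.704, 0.065, 0.704]
contact_force: [0.1, 0.1, -0.3]
gripper_width: 51.2
```

```bash
python3 -c "
from h import *
p,d=ctrl.capture('side'); cv2.imwrite('pics/side4z.png',cv2.resize(p[110:220,140:300],None,fx=5,fy=5,interpolation=cv2.INTER_CUBIC))
mv([-20,88,55])"
```

```text
t 5.75 tcp rack [-18.9 110.   54.9] F [ 0.1 -0.   0.7] w 51.8
shift [-0.001 -0.183 -0.009] turn [0.001 0.    0.   ]
```

View pics/side4z.png

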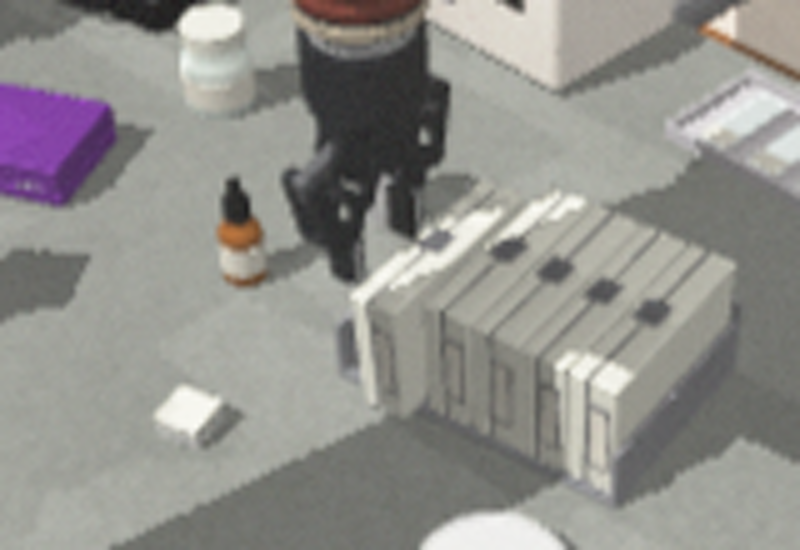

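Request:
apply_moves(
  rows=[
    [0,-0.02,0,0,0,0],
    [0,-0.05,0,0,0,0],
    [0,-0.08,0,0,0,0],
    [0,-0.11,0,0,0,0],
    [0,-0.11,0,0,0,0],
  ],
)

```text
t: 6.38
ee_pos: [535.8, 169.1, 54.9]
eef_rot: [-0.065, 0.704, 0.065, 0.704]
contact_force: [-0.4, 0.2, -0.1]
gripper_width: 51.1
```

```bash
python3 -c "
from h import *
p,d=ctrl.capture('side'); cv2.imwrite('pics/side5z.png',cv2.resize(p[110:220,140:300],None,fx=5,fy=5,interpolation=cv2.INTER_CUBIC))
Q=w2r(cloud('side',d))+[0,0,.5]
q=Q[(Q[...,0]>-110)&(Q[...,0]<60)&(Q[...,1]>40)&(Q[...,1]<90)&(Q[...,2]>85)&(Q[...,2]<99)]; print(len(q),np.percentile(q,[1,10,50,90,99],axis=0).round(1).tolist())
p,d=ctrl.capture('top'); cv2.imwrite('pics/top5z.png',cv2.resize(p[130:240,150:300],None,fx=5,fy=5,interpolation=cv2.INTER_CUBIC))
Q=w2r(cloud('top',d))-[0,0,1]
q=Q[(Q[...,0]>-110)&(Q[...,0]<60)&(Q[...,1]>40)&(Q[...,1]<90)&(Q[...,2]>85)&(Q[...,2]<99)]; print(len(q),np.percentile(q,[1,10,50,90,99],axis=0).round(1).tolist())
mv([-20,88,55])"
```

```text
349 [[-87.6, 40.2, 85.7], [-77.8, 42.1, 88.7], [-24.6, 56.1, 91.2], [34.7, 71.0, 93.4], [49.0, 89.3, 95.9]]
150 [[-86.6, 41.6, 85.7], [-77.9, 42.8, 88.6], [-34.4, 47.3, 91.7], [32.1, 53.3, 95.0], [48.4, 56.6, 97.5]]
t 6.47 tcp rack [-18.9  97.1  54.9] F [ 0.1 -0.3  1.3] w 50.9
shift [-0.001 -0.076 -0.009] turn [ 0.001 -0.    -0.   ]
```

View pics/side5z.png

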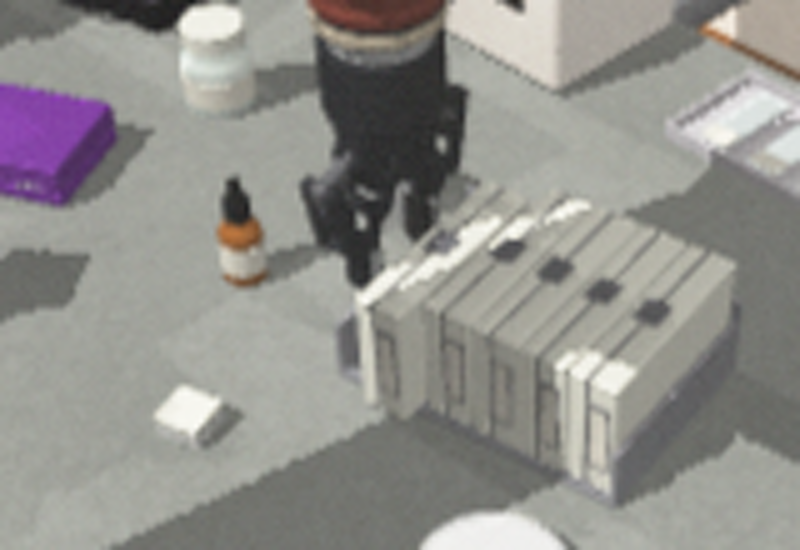

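View pics/top5z.png

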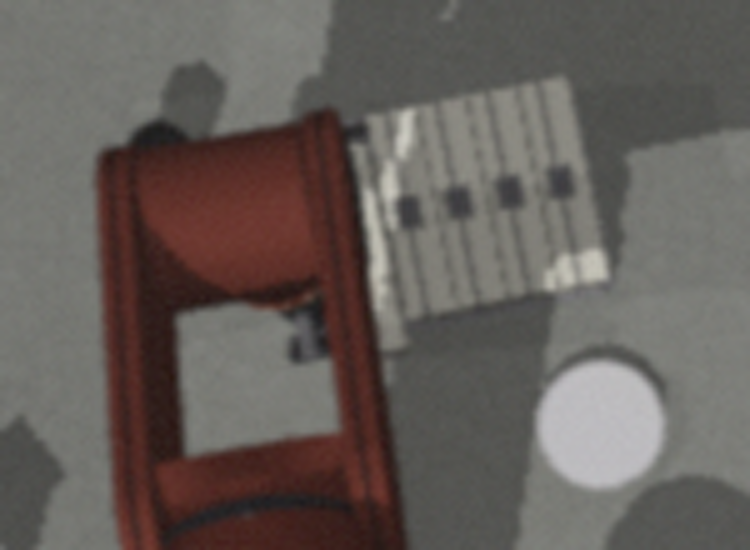

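Request:
apply_moves(
  rows=[
    [0,0.1,0,0,0,0],
    [-0.3,0.1,0,0,0,0],
    [-0.7,0.1,0,0,0,0],
    [-0.9,0.1,-0.2,0,0,0],
    [-0.9,0,-0.6,0,0,0],
  ],
)

```text
t: 7.1
ee_pos: [466.9, 157.7, 166.2]
eef_rot: [-0.065, 0.702, 0.065, 0.706]
contact_force: [0.2, -0.4, 0.3]
gripper_width: 51.3
```

```bash
python3 -c "
from h import *
mv([-140,59,162])"
```

```text
t 7.1 tcp rack [-88.8  98.  166.2] F [ 0.1 -0.5  0.3] w 51.3
shift [ 0.032 -0.324 -0.428] turn [ 0.003  0.006 -0.   ]
```

Request:
apply_moves(
  rows=[
    [0,-0.15,-0.3,0,0,0],
    [0,-0.32,-0.43,0,0,0],
    [0,-0.32,-0.43,0,0,0],
    [0,-0.32,-0.43,0,0,0],
  ],
  grip=0,
)

```text
t: 7.6
ee_pos: [421.8, 109.9, 163.3]
eef_rot: [-0.065, 0.704, 0.065, 0.705]
contact_force: [0.0, -0.5, -0.2]
gripper_width: -0.0
```

```bash
cat >> h.py <<'E'
def look(k):
    p,d=ctrl.capture('side'); cv2.imwrite(f'pics/side{k}z.png',cv2.resize(p[110:220,140:300],None,fx=5,fy=5,interpolation=cv2.INTER_CUBIC))
    p,e=ctrl.capture('top'); cv2.imwrite(f'pics/top{k}z.png',cv2.resize(p[130:240,150:300],None,fx=5,fy=5,interpolation=cv2.INTER_CUBIC))
    for n,dd,o in (('side',d,.5),('top',e,-1)):
        Q=w2r(cloud(n,dd))+[0,0,o]
        for nm,a,b in (('box',39,82),('row',-105,36)):
            q=Q[(Q[...,0]>-110)&(Q[...,0]<80)&(Q[...,1]>a)&(Q[...,1]<b)&(Q[...,2]>85)&(Q[...,2]<99)]
            if len(q)>20: print(n,nm,len(q),np.percentile(q,[1,50,99],axis=0).round(1).tolist(),cv2.minAreaRect(q[:,:2].astype(np.float32)))
E
python3 -c "
from h import *
look(6)
mv([-140,59,40])"
```

```text
side box 348 [[-87.7, 39.3, 85.3], [-24.2, 53.7, 91.1], [50.3, 72.4, 94.6]] ((-17.912063598632812, 56.01045608520508), (33.81612014770508, 140.11865234375), 89.87908172607422)
side row 1435 [[-69.8, -101.2, 85.7], [-7.4, -37.6, 91.3], [68.0, 33.5, 94.4]] ((0.98150634765625, -33.10350799560547), (144.03651428222656, 138.6777801513672), 0.3071245551109314)
top box 395 [[-81.8, 41.8, 85.9], [-14.0, 57.5, 91.7], [50.6, 75.4, 97.2]] ((-16.240150451660156, 58.651611328125), (136.1238250732422, 33.81963348388672), 0.23781512677669525)
top row 1680 [[-68.6, -97.9, 86.3], [-0.6, -31.4, 91.7], [67.9, 34.4, 97.2]] ((-0.03365325927734375, -31.810226440429688), (139.77481079101562, 135.20216369628906), 0.16959106922149658)
t 7.7 tcp rack [-141.8   59.2  163. ] F [-0.  -0.9 -0.5] w -0.1
shift [ 1.025 -0.002  0.015] turn [ 0.002  0.    -0.   ]
```

View pics/side6z.png

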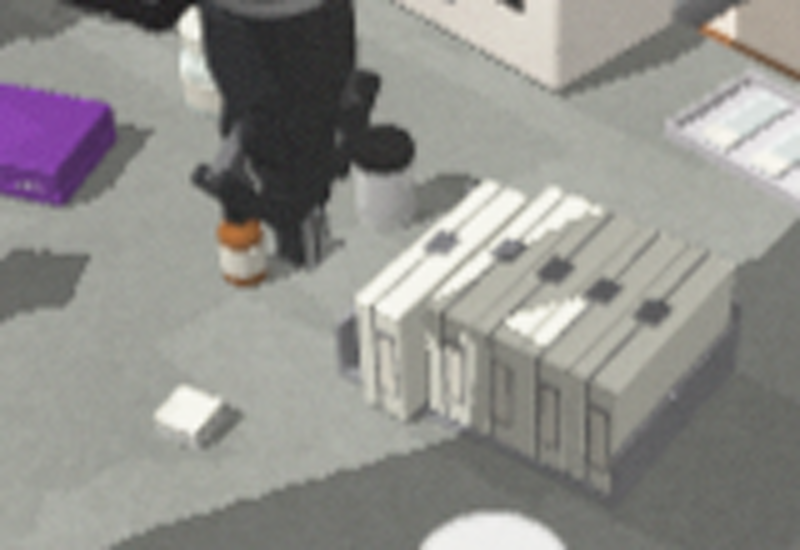

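View pics/top6z.png

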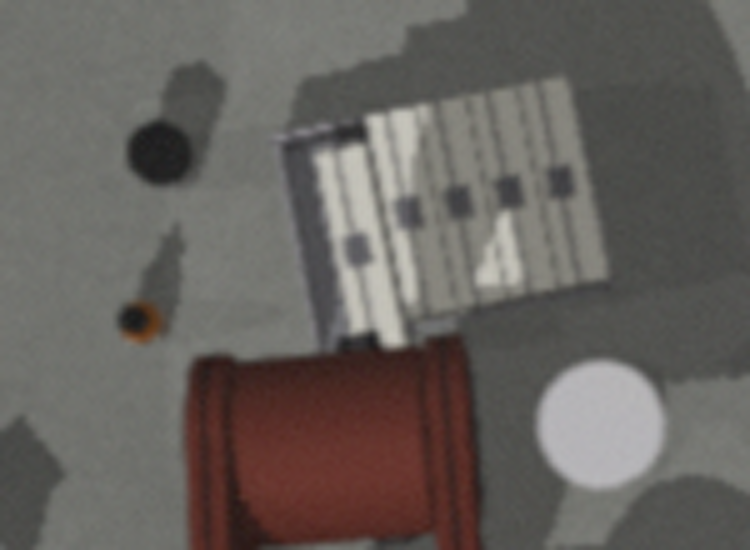

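```bash
python3 -c "
from h import *
p,d=ctrl.capture('side')
Q=w2r(cloud('side',d))-[-141.8,59.2,163]
q=Q[(abs(Q[...,0])<90)&(abs(Q[...,1])<70)&(Q[...,2]>-10)&(Q[...,2]<140)]
for a in range(-10,130,10):
    b=q[(q[:,2]>=a)&(q[:,2]<a+10)]
    if len(b): print(a,len(b),b.min(0).round(),b.max(0).round())
"
```

```text
-10 1 [-6.  3. -1.] [-6.  3. -1.]
0 17 [-13. -12.   1.] [ 4.  7. 10.]
10 27 [-14. -12.  10.] [14.  6. 20.]
20 29 [-15. -13.  20.] [ 7.  4. 30.]
30 23 [-14. -13.  30.] [13. -3. 40.]
40 36 [-31. -15.  40.] [29.  7. 50.]
50 71 [-37. -15.  50.] [39. 10. 60.]
60 79 [-48. -19.  60.] [48. 14. 70.]
70 81 [-57. -19.  70.] [55. 16. 80.]
80 114 [-62. -19.  80.] [59. 12. 90.]
90 127 [-61. -20.  90.] [ 60.  10. 100.]
100 95 [-49. -21. 100.] [ 23.   7. 110.]
110 51 [-41. -12. 110.] [ -8.   8. 120.]
120 37 [-39. -37. 120.] [  8.   9. 130.]
```

```bash
cat >> h.py <<'E'
def toolT(tilt):  # jaws along rack -y or +y; tip leading to +x by tilt deg
    t=np.radians(tilt); x=np.array([np.sin(t),0,-np.cos(t)])
    out=[]
    for z in (np.array([0,1.,0]),np.array([0,-1.,0])): out.append(RR@np.c_[x,np.cross(z,x),z])
    return out
def mvT(rackp,tilt,k):
    s=ctrl.get_state(); M=R.from_quat(s["eef_rot"]).as_matrix(); p=s["ee_pos"]
    d=M.T@(r2w(rackp)-p); rv=R.from_matrix(M.T@toolT(tilt)[k]).as_rotvec()
    print("t",round(s["t"],2),"tcp rack",w2r(p).round(1),"F",(RR.T@s["contact_force"]).round(1),"q",s["joint_pos"].round(2))
    print("shift",(d/120).round(3),"turn",(np.degrees(rv)/60).round(3))
E
python3 -c "
from h import *
mvT([-145,59,163],0,0);mvT([-145,59,163],0,1)"
```

```text
t 7.75 tcp rack [-141.9   59.2  162.9] F [ 0.5 -0.7  0.2] q [ 0.07 -0.19  2.07  0.    1.26 -0.11]
shift [-0.001 -0.001 -0.026] turn [-1.498  0.    -0.   ]
t 7.75 tcp rack [-141.9   59.2  162.9] F [ 0.5 -0.7  0.2] q [ 0.07 -0.19  2.07  0.    1.26 -0.11]
shift [-0.001 -0.001 -0.026] turn [ 1.502 -0.    -0.   ]
```

Request:
apply_moves(
  rows=[
    [0,0,0,-0.17,0,0],
    [0,0,0,-0.34,0,0],
    [0,0,0,-0.51,0,0],
    [0,0,0,-0.68,0,0],
    [0,0,0,-0.84,0,0],
  ],
)

```text
t: 8.38
ee_pos: [421.5, 109.7, 162.8]
eef_rot: [-0.36, 0.609, 0.36, 0.608]
contact_force: [-0.4, 0.4, 0.2]
gripper_width: 0.0
```

```bash
python3 -c "
from h import *
mvT([-145,59,163],0,0);mvT([-145,59,100],15,0)"
```

```text
t 8.38 tcp rack [-142.1   59.   162.8] F [-0.3  0.5  0.2] q [ 0.07 -0.19  2.07  0.    1.26 -1.  ]
shift [-0.002  0.019 -0.015] turn [-0.652  0.    -0.   ]
t 8.38 tcp rack [-142.1   59.   162.8] F [-0.3  0.5  0.2] q [ 0.07 -0.19  2.07  0.    1.26 -1.  ]
shift [ 0.523  0.018 -0.015] turn [-0.649 -0.085 -0.241]
```

Request:
apply_moves(
  rows=[
    [0,0,0,-0.16,0,0],
    [0,0,0,-0.32,0,0],
    [0,0,0,-0.48,0,0],
    [0,0,0,-0.65,0,0],
    [0,0,0,-0.65,0,0],
  ],
)

```text
t: 9.0
ee_pos: [421.4, 109.6, 162.7]
eef_rot: [-0.541, 0.455, 0.541, 0.455]
contact_force: [0.8, -0.2, -0.9]
gripper_width: -0.1
```

```bash
python3 -c "
from h import *
mvT([-145,58.5,80],15,0)"
```

```text
t 9.0 tcp rack [-142.2   58.9  162.7] F [ 0.8 -0.3 -0.9] q [ 0.07 -0.19  2.07  0.    1.26 -1.67]
shift [ 0.689  0.023 -0.004] turn [-0.009 -0.001 -0.25 ]
```

Request:
apply_moves(
  rows=[
    [0.2,0.02,0,0,0,-0.12],
    [0.5,0.02,0,-0.01,0,-0.25],
    [0.69,0.02,0,-0.01,0,-0.25],
    [0.69,0.02,0,-0.01,0,-0.25],
  ],
)

```text
t: 9.5
ee_pos: [417.0, 108.8, 78.3]
eef_rot: [0.597, -0.379, -0.48, -0.519]
contact_force: [0.2, 0.6, -0.1]
gripper_width: -0.2
```

```bash
python3 -c "
from h import *
look(7)
mvT([-120,58.5,40],15,0)"
```

```text
side box 349 [[-86.9, 39.3, 85.6], [-25.1, 54.1, 90.8], [50.3, 73.4, 93.9]] ((-18.36321258544922, 56.529273986816406), (140.61387634277344, 34.918312072753906), 0.030556807294487953)
side row 1423 [[-69.8, -101.3, 86.0], [-7.5, -37.6, 91.3], [68.0, 33.2, 94.8]] ((-0.99932861328125, -33.949745178222656), (142.96339416503906, 137.32501220703125), 0.24779677391052246)
top box 427 [[-85.6, 41.8, 86.1], [-18.2, 58.4, 91.5], [49.9, 75.4, 97.1]] ((-17.735443115234375, 58.6220703125), (139.63330078125, 33.88557052612305), 0.09564856439828873)
top row 1673 [[-68.7, -97.8, 86.0], [-0.9, -31.5, 91.6], [68.2, 34.4, 97.2]] ((0.22119140625, -31.761268615722656), (140.34828186035156, 135.27684020996094), 0.14487379789352417)
t 9.6 tcp rack [-143.7   58.6   81.3] F [ 0.2 -0.4  0.6] q [ 0.04 -0.3   2.36  0.05  0.83 -1.73]
shift [ 0.384 -0.101 -0.   ] turn [ 0.    -0.001  0.001]
```

View pics/side7z.png

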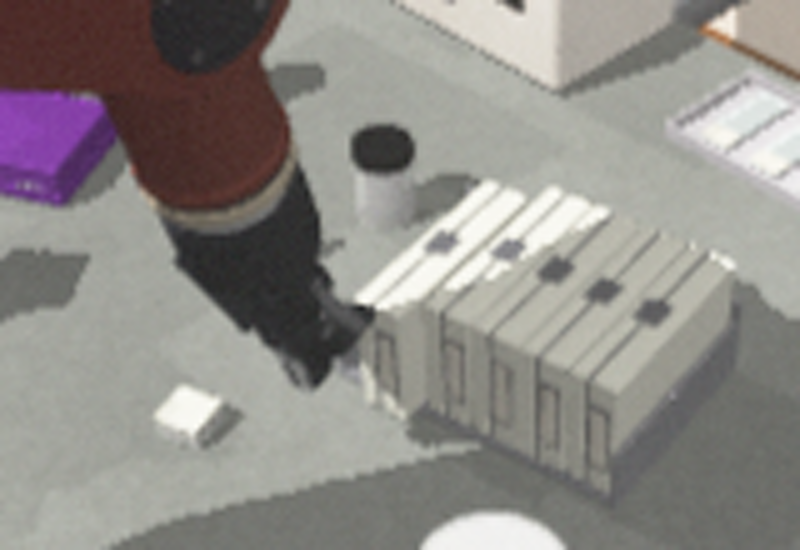

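Request:
apply_moves(
  rows=[
    [0.15,0.04,0,0,0,0],
    [0.31,0.06,0,0,0,0],
    [0.38,0,0,0,0,0],
    [0.38,-0.1,0,0,0,0],
  ],
)

```text
t: 10.1
ee_pos: [443.3, 113.2, 40.1]
eef_rot: [0.598, -0.378, -0.479, -0.519]
contact_force: [-0.2, 0.7, -0.2]
gripper_width: 0.3
```

```bash
python3 -c "
from h import *
mvT([-103,58.5,40],15,0);mvT([-83,58.5,40],15,0)"
```

```text
t 10.1 tcp rack [-120.    58.5   40.1] F [-0.   0.7 -0.2] q [ 0.05 -0.14  2.32  0.05  0.7  -1.73]
shift [ 0.037 -0.137 -0.   ] turn [ 0.001 -0.001  0.001]
t 10.1 tcp rack [-120.    58.5   40.1] F [-0.   0.7 -0.2] q [ 0.05 -0.14  2.32  0.05  0.7  -1.73]
shift [ 0.081 -0.298 -0.   ] turn [ 0.001 -0.001  0.001]
```

Request:
apply_moves(
  rows=[
    [0.015,-0.05,0,0,0,0],
    [0.03,-0.1,0,0,0,0],
    [0.04,-0.14,0,0,0,0],
    [0.05,-0.18,0,0,0,0],
    [0.06,-0.21,0,0,0,0],
  ],
)

```text
t: 10.72
ee_pos: [467.5, 117.8, 38.6]
eef_rot: [0.598, -0.378, -0.48, -0.519]
contact_force: [-2.8, -0.8, 1.7]
gripper_width: 0.2
```

```bash
python3 -c "
from h import *
look(8)
mvT([-83,58.5,40],15,0)"
```

```text
side box 300 [[-105.1, 39.4, 86.0], [-13.2, 52.8, 91.0], [51.0, 73.7, 94.6]] ((-27.2916259765625, 56.50687026977539), (160.1361083984375, 35.04816818237305), 0.545281171798706)
side row 1428 [[-69.4, -101.5, 86.1], [-7.3, -37.4, 91.3], [67.4, 33.8, 94.5]] ((-0.6886825561523438, -33.816200256347656), (142.3021240234375, 138.98045349121094), 0.15448042750358582)
top box 429 [[-84.0, 41.8, 87.0], [-16.9, 58.5, 91.7], [51.8, 75.2, 97.3]] ((-15.990715026855469, 58.69701385498047), (139.20240783691406, 33.9073600769043), 0.4174956679344177)
top row 1671 [[-69.2, -97.7, 86.2], [-1.3, -31.4, 91.8], [67.9, 34.8, 97.3]] ((-18.02014923095703, -31.82616424560547), (135.56295776367188, 176.7060089111328), 89.9949722290039)
t 10.82 tcp rack [-95.2  58.6  38.6] F [ 0.3 -1.1 -0.7] q [ 0.06 -0.07  2.26  0.05  0.69 -1.72]
shift [ 0.015 -0.101 -0.001] turn [ 0.002 -0.001 -0.   ]
```

View pics/side8z.png

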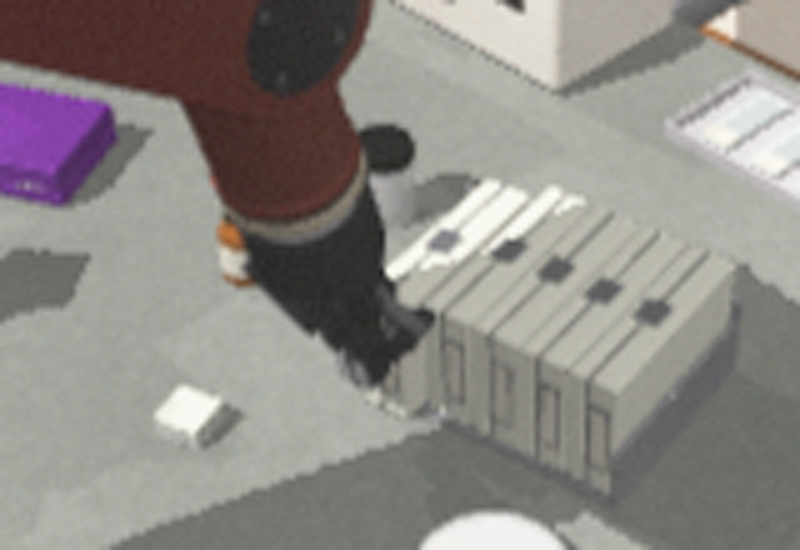

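Request:
apply_moves(
  rows=[
    [0.005,-0.025,0,0,0,0],
    [0.01,-0.05,0,0,0,0],
    [0.015,-0.075,0,0,0,0],
    [0.02,-0.1,0,0,0,0],
    [0.02,-0.1,0,0,0,0],
  ],
)

```text
t: 11.45
ee_pos: [480.1, 120.0, 39.7]
eef_rot: [0.599, -0.377, -0.479, -0.519]
contact_force: [-0.1, 0.1, 0.4]
gripper_width: -0.2
```

```bash
python3 -c "
from h import *
look(9)
mvT([-79,58.5,40],15,0)"
```

```text
side box 310 [[-108.3, 39.2, 85.7], [-2.4, 51.5, 91.0], [64.1, 72.8, 95.8]] ((-21.102935791015625, 56.598472595214844), (39.965335845947266, 176.91104125976562), 87.36937713623047)
side row 1432 [[-70.7, -101.2, 85.8], [-6.8, -37.7, 91.3], [67.8, 33.2, 94.6]] ((-18.70909881591797, -33.61088562011719), (181.62286376953125, 138.43788146972656), 0.2552172541618347)
top box 426 [[-71.8, 41.7, 86.0], [-3.3, 58.2, 91.7], [64.0, 75.4, 97.7]] ((-9.03863525390625, 58.338382720947266), (151.14149475097656, 35.522979736328125), 0.865973174571991)
top row 1664 [[-68.6, -97.8, 86.0], [-0.6, -31.7, 91.8], [67.8, 34.4, 97.6]] ((-11.161491394042969, -31.75800323486328), (163.29315185546875, 135.38107299804688), 0.12752759456634521)
t 11.55 tcp rack [-82.6  58.6  39.8] F [-0.2 -0.  -0.5] q [ 0.07 -0.04  2.23  0.05  0.69 -1.72]
shift [ 0.006 -0.03  -0.001] turn [ 0.002 -0.001  0.001]
```

Request:
apply_moves(
  rows=[
    [0.002,-0.008,0,0,0,0],
    [0.004,-0.016,0,0,0,0],
    [0.005,-0.022,0,0,0,0],
    [0.006,-0.026,0,0,0,0],
  ],
)

```text
t: 12.05
ee_pos: [482.7, 120.5, 39.6]
eef_rot: [0.598, -0.378, -0.48, -0.519]
contact_force: [-2.0, -0.5, 0.6]
gripper_width: -0.2
```

Request:
apply_moves(
  rows=[
    [0.001,-0.005,0,0,0,0],
    [0.002,-0.01,0,0,0,0],
  ],
)

```text
t: 12.3
ee_pos: [483.7, 120.8, 39.5]
eef_rot: [0.598, -0.378, -0.48, -0.519]
contact_force: [-4.3, -0.9, 1.4]
gripper_width: 0.1
```

```bash
python3 -c "
from h import *
look(10)
mvT([-79,58.5,40],15,0)"
```

```text
side box 302 [[-105.5, 39.4, 85.5], [-0.2, 52.2, 91.1], [67.8, 72.4, 97.8]] ((-18.255584716796875, 56.04258728027344), (177.4391632080078, 33.86659240722656), 0.20365957915782928)
side row 1417 [[-70.6, -101.4, 85.7], [-7.0, -37.6, 91.3], [67.7, 33.1, 94.5]] ((-18.248802185058594, -33.681640625), (179.0430450439453, 138.69268798828125), 0.163002610206604)
top box 429 [[-67.9, 41.7, 86.3], [0.2, 58.3, 91.6], [67.0, 75.3, 97.1]] ((-0.0222015380859375, 58.51969528198242), (139.0856475830078, 34.13880157470703), 0.1340319812297821)
top row 1667 [[-68.8, -97.8, 86.1], [-0.7, -31.3, 91.6], [68.4, 34.6, 97.4]] ((-9.714340209960938, -31.78009033203125), (159.42428588867188, 135.1870880126953), 0.26789894700050354)
t 12.4 tcp rack [-78.9  58.7  39.5] F [-3.8 -0.1  1.6] q [ 0.07 -0.03  2.22  0.04  0.69 -1.72]
shift [-0.004 -0.    -0.001] turn [ 0.002 -0.001 -0.001]
```

Request:
apply_moves(
  rows=[
    [0.001,-0.005,0,0,0,0],
    [0.002,-0.01,0,0,0,0],
  ],
)

```text
t: 12.65
ee_pos: [483.9, 120.8, 39.3]
eef_rot: [0.598, -0.378, -0.48, -0.518]
contact_force: [-9.5, -3.2, 7.6]
gripper_width: 0.0
```

Request:
apply_moves(
  rows=[
    [-0.02,0.08,0,0,0,0],
    [-0.06,0.2,0,0,0,0],
    [-0.12,0.4,0,0,0,0],
    [-0.3,0.8,0,0,0,0],
    [-0.6,0.8,0,0,0,0],
  ],
)

```text
t: 13.28
ee_pos: [369.2, 100.5, 79.9]
eef_rot: [0.596, -0.38, -0.483, -0.517]
contact_force: [1.9, -0.7, 1.1]
gripper_width: 0.0
```

Request:
apply_moves(
  rows=[
    [-0.3,0,0,0,0,0],
    [-0.6,0,0,0,0,0],
    [-0.6,0,0,0,0,0],
  ],
)

```text
t: 13.65
ee_pos: [359.6, 97.5, 157.7]
eef_rot: [0.6, -0.375, -0.477, -0.521]
contact_force: [-0.3, 0.3, -0.2]
gripper_width: -0.0
```

```bash
python3 -c "
from h import *
look(11)
mvT([-79,58.5,40],15,0)
for c in ('top','side'):
    P=np.load(f'pics/{c}P.npy')
"
```

```text
side box 334 [[-69.6, 39.4, 86.2], [-7.2, 54.4, 91.1], [68.8, 71.7, 94.5]] ((-0.2512359619140625, 55.96514129638672), (33.829803466796875, 140.6009979248047), 89.9720230102539)
side row 1427 [[-69.2, -101.6, 86.0], [-7.2, -37.6, 91.3], [68.0, 33.3, 94.4]] ((-0.630462646484375, -33.77622985839844), (142.35885620117188, 137.6170196533203), 0.1788123995065689)
top box 427 [[-68.0, 41.6, 86.4], [-0.8, 58.4, 91.9], [67.9, 75.5, 98.0]] ((0.5419845581054688, 58.48046112060547), (139.60472106933594, 34.034584045410156), 0.15727081894874573)
top row 1664 [[-68.4, -97.7, 85.9], [-0.5, -31.4, 91.7], [67.9, 34.6, 97.1]] ((0.2162322998046875, -31.88190460205078), (140.18568420410156, 135.25584411621094), 0.06409578770399094)
t 13.75 tcp rack [-207.1   58.5  154.1] F [-0.5 -0.3 -0.4] q [ 0.01 -0.66  2.43  0.05  1.11 -1.76]
shift [ 1.196 -0.783 -0.   ] turn [ 0.002 -0.001  0.002]
```

View pics/side11z.png

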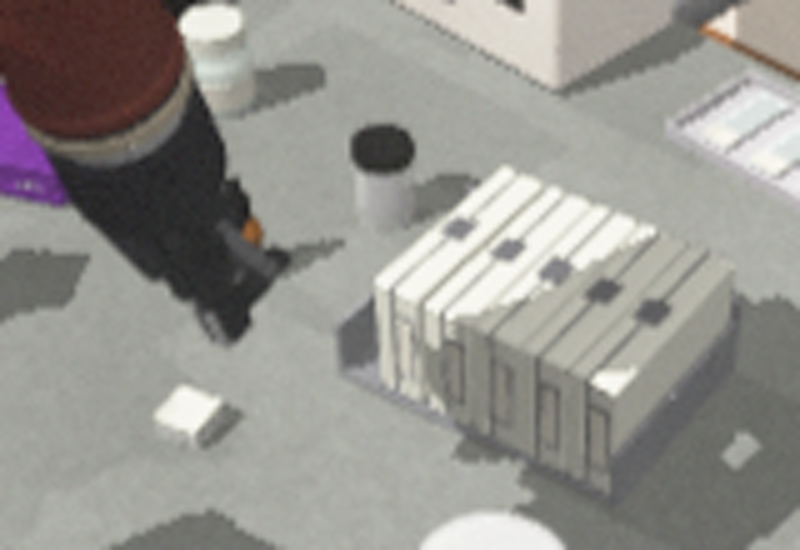

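View pics/top11z.png

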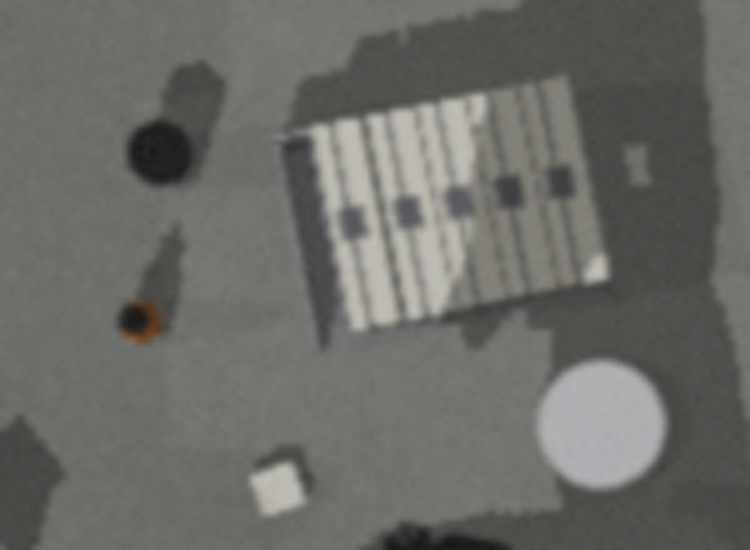

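```bash
python3 -c "
from h import *
print(ctrl.close_job(), ctrl.get_state()['t'])"
```

```text
the job is handed in; nothing more can be done
the job is handed in; nothing more can be done
```

The toppled box now stands upright beside row_box4, pushed in against the back wall, and the job was handed in at about 14 s of the 43 s allowed. I tipped it up with two part-open fingertips at its top edge. Then I shut the gripper, tilted it 15° and slid the box in from the front. When the box met the wall, the reading rose to about 10 N along the push and 12–13 N in all.

**Last checks:**
- **Box position:** the top camera puts its centre at rack x ≈ 0.5 mm, y ≈ 58.5 mm, so it sits about 4 mm from row_box4. The side camera gives x ≈ -0.3 mm, y ≈ 56 mm, and reads the standing row about 2 mm off in the same direction.
- **Upright and square:** its top is at about 91–92 mm in both views, and it is turned less than 0.2° from the rack's axes.
- **Front:** in both cameras it is within 0.5 mm of the row's front.
- **Everything else:** the standing boxes measured the same as at the start. By eye in the top picture, the bottle, objective case, dish and coverslip box have not moved. The staining jar, tally counter and specimen jar were not compared; the gripper only passed well above that side.
- **Robot:** it was clear of everything when the job was handed in.

**What disagreed:** the networks gave little for this rack and confused the toppled box with the purple ones. I took positions from the depth pictures instead, checked across both cameras.

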